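# Put the spice jars away in the clip-lid box

### The arm

A 6-joint arm with a two-finger parallel gripper is mounted at the origin on a cart in front of the work surface, level with it; the furniture and walls round the work are solid. World frame = base frame: x ahead of the robot, y to its left, z up, the work surface at z = 0. Lengths are in mm, angles in rad, forces in N, time in s.
With the tool pointing down it reaches from about 350 to 975 mm from the base axis. Payload 7.1 kg.
Tool frame: the origin (TCP) lies on the front face of the gripper's body, between the roots of the fingers; the fingertips stand 80 mm ahead of it and the grasp point (between the pads) lies 61 mm ahead of it (env.tips_ahead is the distance from the TCP to the fingertips, in mm); z points along the fingers, y is the line along which they close (so a half turn about z gives the same grasp; the last joint's range is limited). The gripper opens to 88 mm and grips with 3 to 60 N. Pads are 20 mm wide; open, the fingers measure 115 mm over their backs; the gripper's body (75 mm by 178 mm) begins 61 mm behind the grasp point.
Start: joints at [-1.122, 0.423, 1.63, -0, 1.089, -0.019], TCP at [281.841, -557.827, 302.675] pointing down, gripper open.
Joint ranges: [-3, 3], [-0.9, 2.11], [0.09, 2.58], [-1.31, 4.45], [0.11, 2.69], [-2.54, 2.54]. Speed limits (rad/s): [2.39, 2.39, 3.01, 3.14, 3.14, 3.14].

### API

Orientations are given as a unit quaternion [x, y, z, w].
In Python, from station import env, set_gripper, viewer, workorder gives the robot as it stands. Calls block until the motion is done:
- env.reach(position, orientation): joint-space move of the TCP to a pose.
- env.move_l(position, rot=None, rate=150, f_stop=None): straight line of the TCP; rot=None keeps the orientation; rate is the mean speed in mm/s. With f_stop (N) it stops when the force on the tool has changed by that much, and returns True; else False.
- env.move_joints(angles): joint-space move.
- set_gripper(opening): finger opening in mm; the grip force is fixed at half the most; returns when the fingers have stopped.
- env.hold(seconds).
- env.ik(position, orientation): joint angles nearest the present ones, or None.
- env.read_state(): the state.
- viewer.camera(name): name is "side" or "top"; returns the picture (420x560x3 uint8, blue, green, red); there is no depth.
- viewer.camera_params(name): a dict with "fx", "fy", "cx", "cy" (pixels), "pose" (4x4, takes a point from camera to world coordinates). Camera axes: x right, y up, looking along -z (the intrinsics and any distortion apply to the point x, -y, -z); pixel columns grow to the right and rows downward; lengths in mm; the calibration is good to about 2 mm. A picture is of the moment at which its call begins. camera_params takes no time and is no camera call.
A pose or a line that the arm cannot do raises env.IKError and nothing moves.
- workorder.sign_off(): hands the job in; it is judged then, once.
The state is a dict: "time_s": time; "qpos": joint angles; "dq": joint speeds; "tau": joint torques, N m; "tool_pos": TCP position; "orientation": TCP orientation; "force": force on the tool from outside, world axes, zero at the start; "wrist_torque": the same for the moment, N m; "width": finger opening in mm; "grip_force": force on a finger pad.
Only numpy, scipy, OpenCV 4.12 (cv2) and the standard library are available. Lean on these libraries where they do the work, as an engineer would, in place of code of your own. Each camera call takes 0.05 s, during which the arm holds its last target. There are 200 camera calls.

### The job

Cooking is over: put the spice jars that were left on the front right of the cold hob away in the clear storage box. Flip both clips off the lid, lift the lid off and lay it flat, handle up, on the surface beside the box, and stand every one of those jars upright in the box next to what is already in it; then put the lid back on so that it sits flat all round and snap both clips shut over its edge. Leave everything else where it is.

Things in the scene. Friction and masses are not known exactly. Their poses are not given: they have to be found in the camera images.
- box: clear plastic box on the worktop right of the hob, fixed (rubber feet). Origin: centre of its underside, z up, long axis its y. Inside 126 (x) by 230 (y) by 112 mm deep, walls and floor 4 mm: inner floor 4 mm, rim 116 mm above the origin. A teal clip is hinged on each short end (+y, -y). A tin or a yellow jar already stands in it near one end
- box_mouth (a point): centre of the box's mouth, at rim height, axes as the box's. The lid's plate lies on the rim, its top then 5 mm above this point, its handle's centre 33 mm above it. A rib under the plate, 8 mm deep with rounded edges, enters the mouth with 2 mm to spare all round; the lid may sit either way round. Wall cabinets and a microwave hang about 0.58 m above the surface from 0.57 m in front of the robot onward
- lid_grip (a point): centre of the bar handle of the loose lid, axes as the lid's. Lid: white plate 146 (x) by 262 (y) by 5 mm, 0.22 to 0.37 kg, rib 8 mm deep below. Handle: teal bar along y, 100 mm long, 16 mm wide (x), 12 mm high, centre 28 mm above the plate's top, clear beneath over the middle 80 mm. With the lid lying on a surface this point is 41 mm above that surface
- clip_left (a joint): angle of the clip on the box's +y end: 0 = shut, hooked over the lid's edge; 0.85 = flipped fully off, leaning outward. An over-centre spring drives it to the nearer end: it snaps over at 0.42 and needs at most 0.11 N m, about 4 N on its tab. Hinge level, along the box's x, 125 mm from the box's centre, 88.5 mm above its underside
- clip_right (a joint): the same for the clip on the box's -y end, which swings outward to -y
- clip_left_tab (a point): middle of the left clip's finger tab (56 mm wide along the box's x, 30 high, 4 thick), moving with it. Shut: 138.5 mm from the box's centre, 139.5 above its underside; the tab stands 5 to 33 mm above the lid's top, flared 9 degrees outward; a hook 62 mm wide below it reaches 18 mm inward, 5.5 mm above the lid's top. Push the tab outward from over the lid to flip it off
- clip_right_tab (a point): the same for the right clip. Either clip flipped off: the tab leans 58 degrees outward, its free edge about 184 mm from the box's centre and 120 mm above the box's underside, 14 mm or more clear of the lid; pushed towards the box from outside, it swings up and flips shut
- jar_red_mid (a point): glass spice jar with a red cap, 43 mm across and 101 mm high, cap 38 mm across and 16 mm high, about 0.14 kg: its centre, half-way up; its z axis points up the jar. Starts standing on the hob, 8 mm above the worktop; may be absent. To be put in the box
- jar_mint_mid (a point): glass spice jar with a pale mint-green cap, 42 mm across and 99 mm high, cap 37 mm across and 16 mm high, about 0.14 kg: its centre, half-way up; its z axis points up the jar. Starts standing on the hob, 8 mm above the worktop; may be absent. To be put in the box
- jar_black_mid (a point): glass spice jar with a black cap, 38 mm across and 96 mm high, cap 34 mm across and 16 mm high, about 0.14 kg: its centre, half-way up; its z axis points up the jar. Starts standing on the hob, 8 mm above the worktop; may be absent. To be put in the box
- jar_yellow_mid (a point): glass spice jar with a mustard-yellow cap, 49 mm across and 98 mm high, cap 42 mm across and 16 mm high, about 0.14 kg: its centre, half-way up; its z axis points up the jar. Starts standing on the hob, 8 mm above the worktop; may be absent. To be put in the box
- box_tin_mid (a point): small green tin, 31 by 31 by 88 mm: its centre, half-way up. Stands in the box near its +y end from the start, or is absent; stays in the box
- box_jar_mid (a point): jar with white cap and yellow contents, 44 mm across, 92 mm high: its centre, half-way up. Stands in the box near its -y end from the start, or is absent; stays in the box
- peanut_jar: large jar with blue cap, 72 mm across, 142 mm high, behind the box: centre of its underside; leave alone
- red_tin: red tin, 32 by 49 by 111 mm, behind and to the right of the box: centre of its underside; leave alone
- oil_small: slim bottle with yellow cap, 52 mm across, 207 mm high, on the hob behind the jars: centre of its underside; leave alone

How it is judged (in metres and radians):
On the way, in this order (a step that is already met when the one before it is completed fails the run):
1. both clips flipped off, the lid still on the box (value of joint each of clip_left, clip_right above 0.6 rad and horizontal distance between lid_grip and box below 0.02 m), for 0.2 s.
2. the lid laid flat beside the box (horizontal distance between lid_grip and box above 0.14 m and height (world z) of lid_grip below 0.065 m and angle between lid_grip's own z axis and vertical below 0.12 rad), for 0.2 s.
3. all the jars standing upright in the open box (x of jar_red_mid in the frame of box between -0.058 and 0.058 m and y of jar_red_mid in the frame of box between -0.11 and 0.11 m and z of each of jar_red_mid, jar_mint_mid, jar_black_mid, jar_yellow_mid, box_tin_mid, box_jar_mid in the frame of box below 0.064 m and angle between each of jar_red_mid, jar_mint_mid, jar_black_mid, jar_yellow_mid, box_tin_mid, box_jar_mid's own z axis and vertical below 0.25 rad and x of jar_mint_mid in the frame of box between -0.058 and 0.058 m and y of jar_mint_mid in the frame of box between -0.11 and 0.11 m and x of jar_black_mid in the frame of box between -0.058 and 0.058 m and y of jar_black_mid in the frame of box between -0.11 and 0.11 m and x of jar_yellow_mid in the frame of box between -0.058 and 0.058 m and y of jar_yellow_mid in the frame of box between -0.11 and 0.11 m and x of box_tin_mid in the frame of box between -0.058 and 0.058 m and y of box_tin_mid in the frame of box between -0.11 and 0.11 m and x of box_jar_mid in the frame of box between -0.058 and 0.058 m and y of box_jar_mid in the frame of box between -0.11 and 0.11 m), for 0.2 s.
At the end, for the whole second after the job is handed in: Every jar and what was in the box before stand in it upright (within 0.25 rad); the lid lies on its rim, centred within 5 mm, not more than 3.5 mm high and level within 0.03 rad; both clips are shut (under 0.08 rad) (all of step 3 and x of lid_grip in the frame of box between -0.005 and 0.005 m and y of lid_grip in the frame of box between -0.005 and 0.005 m and z of lid_grip in the frame of box below 0.1525 m and angle between lid_grip's own z axis and vertical below 0.03 rad and value of joint each of clip_left, clip_right below 0.08 rad); the robot touches nothing.
It fails at once if one of the things to be left alone was pushed more than 3 cm (distance of any of peanut_jar, red_tin, oil_small from where it was at the start of the episode above 0.03 m).
Of box_tin, box_jar only 1 to 1 are there at a start; the rules pass over those that are not, and their reading is None.
Of jar_red, jar_mint, jar_black, jar_yellow only 2 to 3 are there at a start; the rules pass over those that are not, and their reading is None.
At some moment in a run one of lid may be knocked a few centimetres aside while the robot is not near it.
Once in a run the grip may slacken for a moment while it holds something.
It also fails if it takes over 210 s, if anything falls off the work surface, if the arm or the gripper's body presses on something with over 40 N, if the wrist force passes 120 N, or if a joint passes its speed limit or range.

## Working session

There is one attempt and no reset: what is moved stays moved. The work goes in short steps, each a Python script; the robot and the scene stay as the last script left them, time stands still between calls to the robot, and variables do not carry over. Pictures are saved under pics/ and viewed, at most 14 in all, crops included, and the job is handed in when it is done.

```bash
ls; mkdir -p pics; python3 - <<'E'
from station import env, viewer
import cv2
for n in("side","top"):
    im=viewer.camera(n); cv2.imwrite(f"pics/{n}0.png",cv2.resize(im,(784,588),interpolation=cv2.INTER_CUBIC)); cv2.imwrite(f"pics/raw_{n}0.png",im)
    p=viewer.camera_params(n); print({k:(v.round(3).tolist() if hasattr(v,'round') and k=='pose' else v) for k,v in p.items()})
print(env.read_state())
E
```

```text
pics
{'fx': 444.6981417662797, 'fy': 444.6981417662797, 'cx': 278.43911521360747, 'cy': 213.41854641503, 'pose': [[-0.504, 0.522, -0.688, -284.515], [-0.863, -0.324, 0.387, 561.748], [-0.021, 0.789, 0.614, 849.419], [0.0, 0.0, 0.0, 1.0]]}
{'fx': 395.61776032160446, 'fy': 395.61776032160446, 'cx': 277.91943979068725, 'cy': 210.10997472114093, 'pose': [[0.007, 0.98, -0.197, 340.553], [-1.0, 0.009, 0.01, 99.518], [0.012, 0.197, 0.98, 1119.404], [0.0, 0.0, 0.0, 1.0]]}
{'time_s': 0.1, 'qpos': array([-1.12199984e+00,  4.23731603e-01,  1.63057468e+00,  4.77222369e-06,
        1.08861338e+00, -1.89978144e-02]), 'dq': array([ 0.00111771, -0.00168678, -0.00295642, -0.00031638, -0.00083017,
        0.00037312]), 'tau': array([-7.17415551e-04, -5.45612025e+01, -2.74323785e+01,  6.45295554e-02,
        1.87627907e-02, -2.22147463e-05]), 'tool_pos': array([ 281.68511976, -557.49978763,  302.01513837]), 'orientation': array([ 9.72770583e-01,  2.31769178e-01, -1.39426793e-04, -6.48692146e-04]), 'force': array([ 0.36396052,  0.27101837, -0.41996919]), 'wrist_torque': array([-0.09859798,  0.0587843 ,  0.00814737]), 'grip_force': 0.0, 'width': 87.67971849825778}
```

View pics/top0.png

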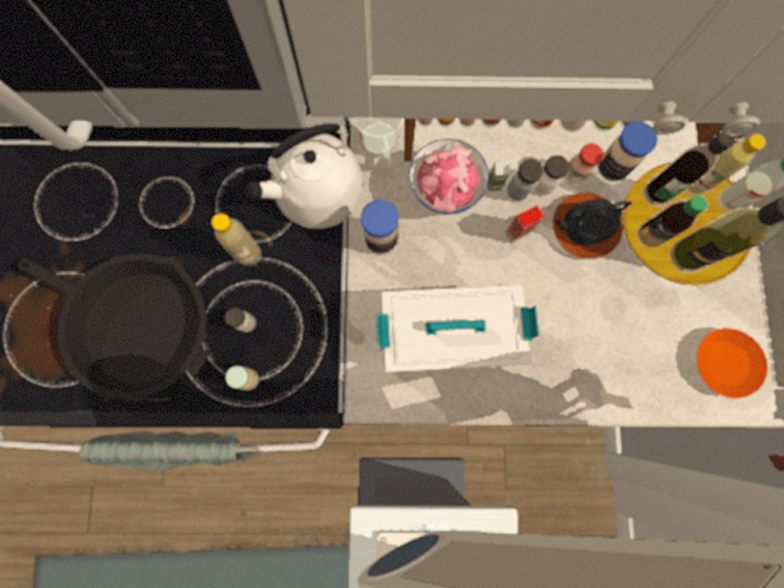

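View pics/side0.png

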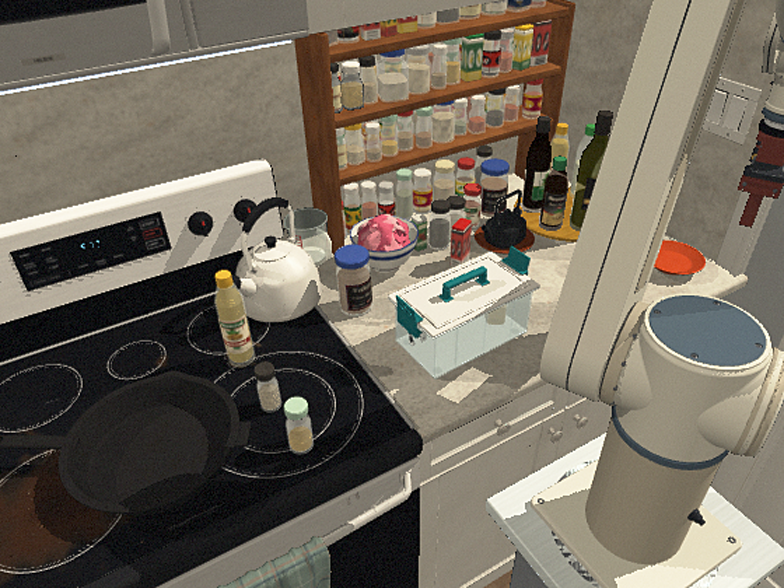

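The top view shows two jars: a black cap at about (238,318) and a mint cap at (237,377) in the 784-px image. The box lid handle is at (456,326), with tabs at (383,330) and (530,322). The side view shows that what is in the box stands near its -y end.

```bash
cat > h.py <<'E'
import numpy as np, cv2
from station import env, set_gripper, viewer, workorder
from scipy.spatial.transform import Rotation as R
P={n:viewer.camera_params(n) for n in("side","top")}
def ray(n,uv):
    p=P[n]; T=np.array(p["pose"]); d=np.array([(uv[0]-p["cx"])/p["fx"],-(uv[1]-p["cy"])/p["fy"],-1.])
    return T[:3,3],T[:3,:3]@d
def onz(n,uv,z):
    o,d=ray(n,uv); return o+d*(z-o[2])/d[2]
def proj(n,X):
    p=P[n]; T=np.array(p["pose"]); c=T[:3,:3].T@(np.array(X)-T[:3,3])
    return np.array([p["fx"]*c[0]/-c[2]+p["cx"],p["fy"]*c[1]/c[2]+p["cy"]])
def tri(a,b):
    (o1,d1),(o2,d2)=ray("side",a),ray("top",b)
    t=np.linalg.lstsq(np.c_[d1,-d2],o2-o1,rcond=None)[0]
    p,q=o1+t[0]*d1,o2+t[1]*d2
    return (p+q)/2,np.linalg.norm(p-q)
def mask(im,lo,hi): return cv2.inRange(cv2.cvtColor(im,cv2.COLOR_BGR2HSV),lo,hi)
def comps(m,amin=15):
    n,l,s,c=cv2.connectedComponentsWithStats(m); return [(s[i],c[i],l==i) for i in range(1,n) if s[i][4]>=amin]
TEAL=((82,120,50),(98,255,255))
E
python3 - <<'E'
from h import *
for n in("side","top"):
    im=cv2.imread(f"pics/raw_{n}0.png")
    print(n,"teal")
    for s,c,l in comps(mask(im,*TEAL)):
        r=cv2.minAreaRect(np.argwhere(l)[:,::-1].astype(np.float32)); print(s,c.round(1),onz(n,c,150).round(0),np.round(cv2.boxPoints(r),1).tolist())
    print("mint")
    for s,c,l in comps(mask(im,(50,20,140),(90,110,255))): print(s,c.round(1),onz(n,c,105).round(0))
    if n=="top":
        print("lid")
        for s,c,l in comps(mask(im,(0,0,195),(180,45,255)),800): print(s,c.round(1),onz(n,c,121).round(0))
a=cv2.imread("pics/raw_top0.png")[205:285,140:250]; b=cv2.imread("pics/raw_side0.png")[250:330,160:270]
k=cv2.imread("pics/raw_top0.png")[195:275,260:400]
f=lambda x:cv2.resize(x,None,fx=3.5,fy=3.5,interpolation=cv2.INTER_CUBIC)
o=np.zeros((570,780,3),np.uint8); A=f(a);B=f(b);K=f(k); o[:280,:385]=A;o[:280,390:775]=B;o[285:565,:490]=K
cv2.imwrite("pics/z0.png",o)
E
```

```text
side teal
[359 175  20  21 219] [369.1 185.8] [ 473. -154.  150.] [[357.5, 185.39999389648438], [364.79998779296875, 174.89999389648438], [381.79998779296875, 186.60000610351562], [374.5, 197.10000610351562]]
[314 190  36  26 257] [330.9 200.9] [472. -23. 150.] [[310.70001220703125, 204.8000030517578], [345.5, 188.6999969482422], [350.79998779296875, 200.3000030517578], [316.0, 216.39999389648438]]
[283 211  19  30 276] [291.2 226.7] [436. 122. 150.] [[274.20001220703125, 220.5], [283.3999938964844, 210.60000610351562], [305.8999938964844, 231.60000610351562], [296.79998779296875, 241.39999389648438]]
mint
[278  82   6   5  16] [280.9  83.7] [1337. -379.  105.]
[283 121  11   6  23] [287.7 123.3] [ 997. -207.  105.]
top teal
[373 220  11  22 192] [377.9 230.4] [ 487. -159.  150.] [[372.29998779296875, 220.1999969482422], [381.6000061035156, 219.1999969482422], [383.79998779296875, 240.5], [374.3999938964844, 241.5]]
[270 225   8  24 155] [273.1 235.7] [471. 101. 150.] [[269.0, 225.10000610351562], [275.8999938964844, 224.6999969482422], [277.20001220703125, 247.8000030517578], [270.29998779296875, 248.1999969482422]]
[305 229  41   9 198] [324.4 232.4] [480. -26. 150.] [[304.6000061035156, 230.8000030517578], [344.8999938964844, 228.5], [345.29998779296875, 235.0], [305.0, 237.3000030517578]]
mint
[275 224   4  24  25] [277. 236.] [477.  91. 105.]
[304 235  15   4  17] [310.6 236.4] [476.   4. 105.]
[321 234  17   1  17] [329. 234.] [483. -44. 105.]
lid
[ 264   54  202    9 1114] [364.2  58.4] [ 977. -149.  121.]
[ 200  102   59   47 1800] [231.3 126.4] [770. 216. 121.]
[ 272  203  106   63 4894] [322.4 232.8] [484. -24. 121.]
[ 250  363  120   22 2031] [308.5 371.1] [151.  14. 121.]
```

View pics/z0.png

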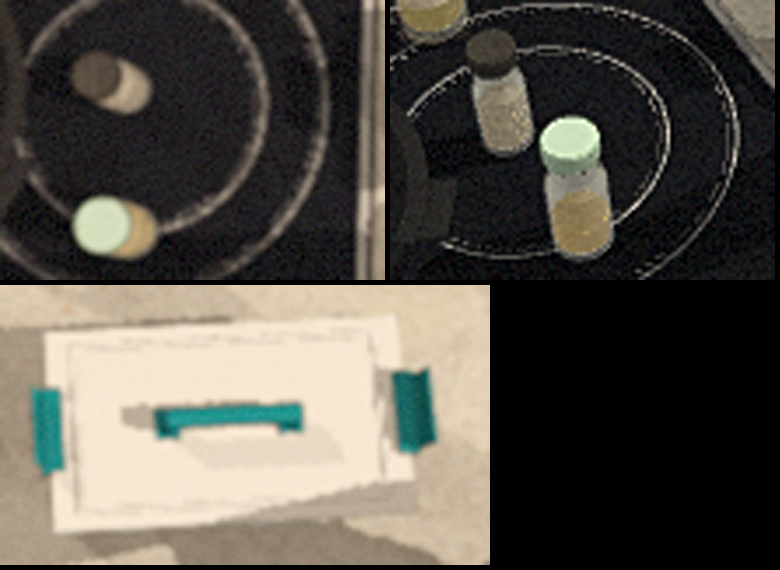

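The zoom shows the mint cap at (103,225) top and (571,136) side, and the black cap at (97,75) top and (491,46) side. The lid corners are at (45,333), (395,315), (415,510) and (55,532). Both clips stand shut.

```bash
python3 - <<'E'
from h import *
g=lambda u,v,x,y:((u+.5)/3.5-.5+x,(v+.5)/3.5-.5+y)
for nm,t,s,z in(("mint",(103,225),(571-390,136),107),("black",(97,75),(491-390,46),104)):
    a=g(*s,160,250);b=g(*t,140,205); print(nm,tri(a,b),onz("top",b,z).round(1),onz("side",a,z).round(1))
C=np.array([onz("top",g(u,v-285,260,195),121)[:2] for u,v in((45,333),(395,315),(415,510),(55,532))])
print(C.round(1),C.mean(0),[np.linalg.norm(C[i]-C[i-1]).round(1) for i in range(4)])
for i,j in((0,1),(3,2)): d=C[i]-C[j]; print("yaw",np.arctan2(-d[0],d[1]))
# handle bar ends on top z=155
b=np.array([onz("top",p,155)[:2] for p in((305,230.5),(345,228.5),(345.3,235),(305,237.3))]);print(b.round(1),b.mean(0))
d=b[0]+b[3]-b[1]-b[2];print("yaw",np.arctan2(-d[0],d[1]))
print(env.ik([480,-26,300],[1,0,0,0]) )
E
```

```text
mint (array([389.58630818, 361.80039771, 107.66370455]), np.float64(2.5694563990397956)) [390.3 363.1 107. ] [389.3 360.6 107. ]
black (array([499.80155077, 374.26956908, 102.47811656]), np.float64(2.548680061395978)) [500.2 375.  104. ] [497.2 373.7 104. ]
[[ 546.   103.2]
 [ 562.  -155.7]
 [ 418.4 -164.3]
 [ 400.8   94.7]] [481.81296281 -30.50188185] [np.float64(145.5), np.float64(259.4), np.float64(143.9), np.float64(259.6)]
yaw 0.06162979507015121
yaw 0.06803572741690415
[[484.1  22.5]
 [489.9 -76.3]
 [473.8 -76.6]
 [467.2  22.7]] [478.75951352 -26.93125526]
yaw 0.06220697188739196
[-7.88716902e-02  2.14130041e-01  1.94338713e+00 -4.44089210e-16
  9.84075478e-01  1.49192464e+00]
```

```bash
cat >> h.py <<'E'
BC=np.array([481.,-29.]); BY=0.063
def B(x,y):
    c,s=np.cos(BY),np.sin(BY); return BC+np.array([c*x-s*y,s*x+c*y])
def q(yaw): return (R.from_euler('z',yaw)*R.from_euler('x',np.pi)).as_quat()
def qb(yaw,xy,z):   # half-turn choice with the smaller last joint
    o=[]
    for k in(-1,0,1):
        qq=q(yaw+k*np.pi); j=env.ik([*xy,z],qq)
        if j is not None: o.append((abs(j[5]),tuple(qq)))
    return list(min(o)[1])
def st(): 
    s=env.read_state(); print("t",round(s["time_s"],1),"tcp",s["tool_pos"].round(1),"F",s["force"].round(1),"w",round(s["width"],1),"gf",round(s["grip_force"],1)); return s
AX=BY+np.pi/2   # fingers close along box x
E
python3 - <<'E'
from h import *
set_gripper(0)
Q=qb(AX,B(0,100),214)
for sg in(-1,1):
    p=B(0,sg*105); env.reach([*p,280],Q); env.move_l([*p,214],rate=120)
    f0=env.read_state()["force"]
    r=env.move_l([*B(0,sg*168),214],rate=60,f_stop=25); print(r); st()
    e=env.read_state()["tool_pos"]; env.move_l([e[0],e[1],290],rate=150)
# step aside for view
env.reach([330,-300,330],Q); st()
for n in("side","top"):
    im=viewer.camera(n); cv2.imwrite(f"pics/raw_{n}1.png",im)
    for s,c,l in comps(mask(im,*TEAL)): print(n,s,c.round(1))
cv2.imwrite("pics/z1.png",np.vstack([cv2.resize(cv2.imread("pics/raw_side1.png")[150:290,240:420],(540,420)),np.zeros((0,540,3),np.uint8)]))
E
```

```text
False
t 5.1 tcp [ 491.5 -196.4  214. ] F [ 0.8 -0.1 -0.4] w 0.6 gf 0.0
False
t 8.7 tcp [470.4 138.5 214. ] F [0.2 0.1 0.2] w 0.6 gf 0.0
t 11.0 tcp [ 330.4 -299.5  329.8] F [ 0.7 -0.7 -0.2] w 0.5 gf 0.0
side [366 181  22  18 206] [376.7 189.3]
side [313 191  37  26 263] [330.9 201.5]
side [269 223  32  20 257] [284.6 232.7]
top [376 221  21  22 373] [386.  231.3]
top [253 226  20  23 375] [262.6 237.5]
top [304 230  41   9 202] [324.3 233.2]
```

View pics/z1.png

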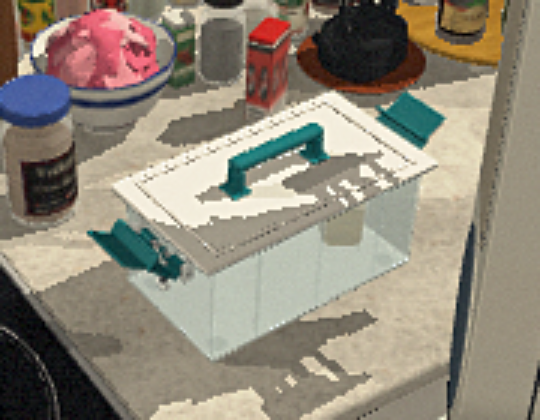

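Both clips are flipped off and the lid is still on. Next I take the lid off.

```bash
python3 - <<'E'
from h import *
for z in(105,115): 
    a=onz("top",(386,231.3),z);b=onz("top",(262.6,237.5),z); print("box from tabs",((a+b)/2).round(1),np.arctan2(-(b-a)[0],(b-a)[1]))
p=B(0,0); Q=qb(AX,p,210)
env.reach([*p,290],Q); set_gripper(45)
env.move_l([*p,210],rate=100,f_stop=20); st()
set_gripper(0); s=st()
if s["width"]>10:
    e=s["tool_pos"]; env.move_l([e[0],e[1],240],rate=50); st()
    env.move_l([e[0],e[1],330],rate=120); st()
    t=[470,-320]; Q2=qb(0,t,200)
    print(env.ik([*t,200],Q2))
    env.reach([*t,320],Q2); st()
    env.move_l([*t,125],rate=120); s=st()
    if s["width"]>10:
        print(env.move_l([*t,97],rate=25,f_stop=6)); st()
        set_gripper(45); env.move_l([*t,250],rate=150); st()
E
```

```text
box from tabs [481.8 -31.9 105. ] 0.05882312568097677
box from tabs [480.4 -30.6 115. ] 0.058823125680976945
t 14.1 tcp [481.4 -29.  210.4] F [0.4 0.7 0.6] w 44.8 gf 0.0
t 14.7 tcp [480.9 -29.  210.2] F [-1.9  0.   4.1] w 15.8 gf 30.0
t 15.4 tcp [480.8 -29.  240. ] F [ 0.1  0.1 -2.5] w 15.6 gf 30.0
t 16.3 tcp [480.4 -29.  329.3] F [ 0.4  1.1 -2.4] w 15.7 gf 30.0
[-6.18688709e-01  4.80190851e-01  1.82402652e+00 -4.44089210e-16
  8.37375283e-01  9.52107618e-01]
t 17.4 tcp [ 469.9 -319.3  319.4] F [ 0.1 -0.3 -1.3] w 15.5 gf 30.0
t 19.2 tcp [ 470.3 -320.3  125.7] F [ 0.6 -0.1 -2.4] w 15.8 gf 30.0
True
t 20.1 tcp [ 469.9 -319.9  102.1] F [-0.2  0.5  6. ] w 15.5 gf 30.0
t 21.9 tcp [ 469.6 -319.7  249.2] F [ 0.6  0.1 -0.2] w 44.7 gf 0.0
```

```bash
sed -i 's/BC=np.array.*; BY=0.063/BC=np.array([481.,-30.]); BY=0.062/' h.py; cat >> h.py <<'E'
def pick(xy,top):
    Q=qb(0,xy,top+28); env.reach([*xy,300],Q); set_gripper(88)
    print("hit",env.move_l([*xy,top+28],rate=130,f_stop=15)); st(); set_gripper(0); s=st()
    env.move_l([*xy,310],rate=120); return st()
def place(by,h):
    xy=B(0,by); Q=qb(AX,xy,160); env.reach([*xy,310],Q); s=st()
    env.move_l([*xy,4+h+28+12],rate=120); s=st()
    print("touch",env.move_l([*xy,4+h+28-4],rate=25,f_stop=5)); st()
    w=env.read_state()["width"]; set_gripper(w+22); env.move_l([*xy,310],rate=120); st()
E
python3 - <<'E'
from h import *
env.reach([430,200,320],qb(0,[430,200],320))
env.reach([389.5,361.8,300],qb(0,[389.5,361.8],300))
im=viewer.camera("top"); cv2.imwrite("pics/raw_top2.png",im); cv2.imwrite("pics/z2.png",cv2.resize(im[130:330,120:500],(760,400),interpolation=cv2.INTER_CUBIC))
s=pick([389.5,361.8],107)
E
```

```text
hit False
t 27.0 tcp [389.8 362.1 135.7] F [-0.6  0.4  0.6] w 87.7 gf 0.0
t 27.8 tcp [389.7 362.  135.2] F [-1.1  0.7  1.5] w 40.2 gf 29.8
t 29.4 tcp [389.3 361.6 309.3] F [-0.3 -0.1 -1.8] w 39.7 gf 29.7
```

View pics/z2.png

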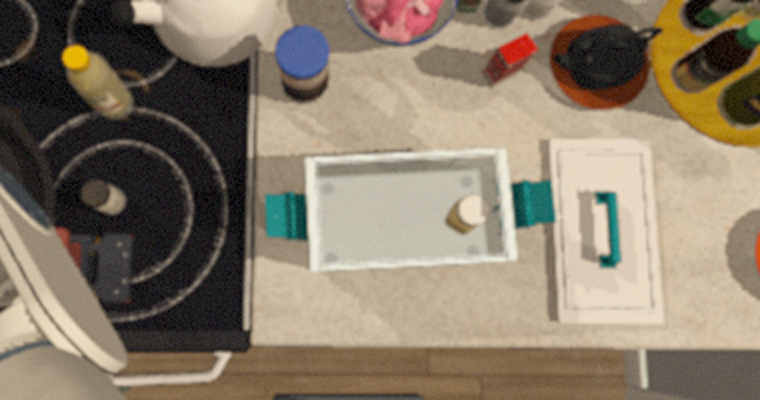

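The box is open and its own jar stands at (470,212), near the -y end. The lid lies flat at (606,232) and the mint jar is held.

```bash
python3 - <<'E'
from h import *
C=np.array([onz("top",((u+.5)/2-.5+120,(v+.5)/2-.5+130),116)[:2] for u,v in((305,157),(505,150),(516,258),(311,270))])
print(C.mean(0),[np.linalg.norm(C[i]-C[i-1]).round(1) for i in range(4)])
c=onz("top",(356,235),96)[:2]-BC; print("boxjar in box",R.from_euler('z',-BY).apply([*c,0]).round(1))
place(68,99)
s=pick([499.5,374.3],104)
E
```

```text
[481.96494696 -30.42633748] [np.float64(145.4), np.float64(260.3), np.float64(140.0), np.float64(260.0)]
boxjar in box [ -4.1 -85.3   0. ]
t 30.7 tcp [476.9  38.5 309.9] F [ 0.2  0.5 -1.6] w 39.8 gf 29.7
t 32.2 tcp [477.2  37.9 143.5] F [ 0.   0.2 -1.7] w 39.8 gf 29.7
touch True
t 32.7 tcp [477.2  38.1 131.3] F [-0.2  0.7  2.3] w 40.0 gf 30.0
t 34.9 tcp [476.5  37.8 309.3] F [0.6 0.  0.5] w 62.1 gf 0.0
hit False
t 38.2 tcp [500.  374.6 132.8] F [-0.1 -0.8  0.1] w 88.1 gf 0.0
t 39.1 tcp [499.6 374.4 132. ] F [ 0.1 -1.1  0.6] w 34.6 gf 30.1
t 40.8 tcp [499.2 374.1 309.1] F [-0.   0.3 -1.3] w 34.5 gf 30.1
```

```bash
python3 - <<'E'
from h import *
place(0,96)
env.reach([430,300,330],qb(0,[430,300],330))
im=viewer.camera("top"); cv2.imwrite("pics/raw_top3.png",im)
im2=viewer.camera("side"); cv2.imwrite("pics/raw_side3.png",im2)
cv2.imwrite("pics/z3.png",np.hstack([cv2.resize(im[180:330,250:460],(420,300)),cv2.resize(im2[140:290,240:420],(360,300))]))
for s,c,l in comps(mask(im,*TEAL)): print(s,c.round(1))
E
```

```text
t 42.2 tcp [481.4 -29.4 310.1] F [ 0.7 -0.4 -1.8] w 34.8 gf 30.1
t 43.8 tcp [481.4 -30.  140.5] F [-0.1 -0.5 -1.7] w 34.8 gf 30.1
touch True
t 44.3 tcp [481.3 -30.  128.3] F [-0.4  0.5  2.9] w 34.3 gf 30.1
t 46.5 tcp [480.7 -30.  309.4] F [ 0.4 -0.4  0. ] w 56.2 gf 0.0
[377 221  20  22 376] [386.1 231.3]
[253 226  20  23 406] [262.6 237.6]
[419 227  11  36 163] [425.2 244.1]
```

View pics/z3.png

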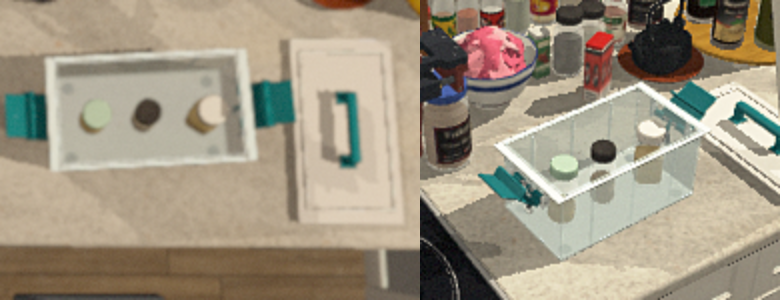

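All three jars stand upright in the box: mint at (97,115), black at (147,115) and the white-capped one at (210,110). The lid handle is at (347,130). I'll check whether the lid has moved.

```bash
python3 - <<'E'
from h import *
for n in(2,3):
    im=cv2.imread(f"pics/raw_top{n}.png")
    for s,c,l in comps(mask(im,*TEAL)):
        if s[0]<405: continue
        r=cv2.minAreaRect(np.argwhere(l)[:,::-1].astype(np.float32)); print("handle",c.round(1),onz("top",c,45).round(1),np.round(r[1],1),r[2])
    for s,c,l in comps(mask(im[:,390:480],(0,0,185),(180,45,255)),2000):
        r=cv2.minAreaRect(np.argwhere(l)[:,::-1].astype(np.float32))
        C=np.array([onz("top",(u+390,v),13)[:2] for u,v in cv2.boxPoints(r)])
        print("plate",C.mean(0).round(1),[np.linalg.norm(C[i]-C[i-1]).round(1) for i in range(4)],np.degrees(np.arctan2(*(C[1]-C[0])[::-1])).round(1),s)
E
```

```text
handle [425.2 244.2] [ 465.4 -315.    45. ] [35.4  8.2] 86.42366790771484
plate [ 470.1 -320.9] [np.float64(267.0), np.float64(150.9), np.float64(268.3), np.float64(143.8)] -86.2 [   5  199   57   93 3739]
handle [425.2 244.1] [ 465.7 -315.    45. ] [35.4  8.2] 86.42366790771484
plate [ 469.8 -320.7] [np.float64(266.9), np.float64(148.5), np.float64(268.2), np.float64(141.5)] -86.0 [   5  199   57   93 2919]
```

The lid hasn't moved. I'll regrasp it in the same relative pose and put it back where it was lifted from.

```bash
python3 - <<'E'
from h import *
t=[470,-320]; Q2=qb(0,t,200)
env.reach([430,0,330],Q2)
env.reach([*t,250],Q2); set_gripper(45)
print(env.move_l([*t,102],rate=110,f_stop=15)); st(); set_gripper(0); s=st()
assert s["width"]>10
env.move_l([*t,130],rate=50); env.move_l([*t,330],rate=130); st()
p=[480.9,-29.]; Q=qb(0.063+np.pi/2,p,210)
env.reach([*p,330],Q); st()
env.move_l([*p,250],rate=100); s=st()
im=viewer.camera("side"); cv2.imwrite("pics/raw_side4.png",im); cv2.imwrite("pics/z4.png",cv2.resize(im[110:290,220:430],(700,600)))
E
```

```text
False
t 53.2 tcp [ 470.4 -320.2  102.6] F [-0.3  0.2 -0.2] w 44.9 gf 0.0
t 53.8 tcp [ 470.1 -320.   102.2] F [-0.7  0.3  1.8] w 15.7 gf 30.0
t 56.2 tcp [ 469.7 -319.8  329.2] F [ 0.2 -1.1 -3.2] w 15.7 gf 30.0
t 57.3 tcp [481.1 -29.4 329.9] F [ 0.4 -0.8 -2.3] w 15.5 gf 30.0
t 58.3 tcp [481.3 -29.1 250.4] F [ 0.  0. -2.] w 15.4 gf 30.0
```

View pics/z4.png

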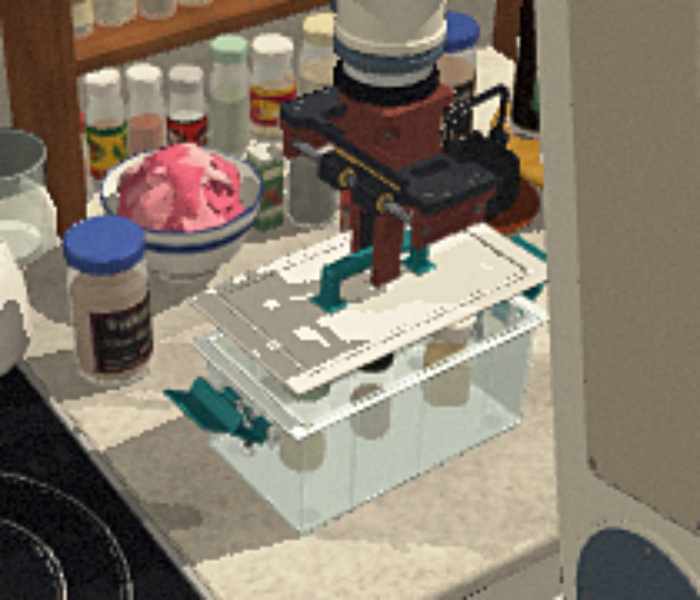

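The lid is held level, aligned about 40 mm over the rim (edges 200–550, 230–430). I'll lower it.

```bash
python3 - <<'E'
from h import *
s=env.read_state(); p=[480.9,-29.]
env.move_l([*p,222],rate=60); print(env.move_l([*p,208.5],rate=15,f_stop=6)); s=st(); print(s["wrist_torque"].round(2))
E
```

```text
True
t 59.7 tcp [480.8 -29.  210.1] F [-0.1  0.3  4.5] w 16.1 gf 30.0
[ 0.01 -0.01 -0.01]
```

```bash
python3 - <<'E'
from h import *
set_gripper(45); env.move_l([480.9,-29.,300],rate=120); set_gripper(0)
Q=qb(AX,B(0,100),214)
for sg in(1,-1):
    env.reach([*B(0,sg*218),300],Q); env.move_l([*B(0,sg*218),188],rate=130); st()
    print(env.move_l([*B(0,sg*153),188],rate=50,f_stop=15)); s=st()
    env.move_l([*B(0,sg*200),188],rate=100); env.move_l([*B(0,sg*200),300],rate=150)
env.reach([330,-300,330],Q); st()
for n in("side","top"):
    im=viewer.camera(n); cv2.imwrite(f"pics/raw_{n}5.png",im)
    for s,c,l in comps(mask(im,*TEAL)): print(n,s,c.round(1))
a=cv2.resize(cv2.imread("pics/raw_side5.png")[150:290,240:420],(420,327)); b=cv2.resize(cv2.imread("pics/raw_top5.png")[190:280,255:395],(380,244))
o=np.zeros((327,800,3),np.uint8); o[:,:420]=a; o[:244,420:]=b; cv2.imwrite("pics/z5.png",o)
E
```

```text
t 63.9 tcp [468.  187.5 188.6] F [ 0.  -0.3 -0.4] w 0.5 gf 0.0
True
t 64.6 tcp [469.7 164.3 188.6] F [0.5 6.6 2.1] w 0.4 gf 3.2
t 68.3 tcp [ 495.  -247.7  188.6] F [-0.4  0.4  0. ] w 0.5 gf 0.0
True
t 68.9 tcp [ 494.3 -227.   188.9] F [ 1.6 -4.7  0.6] w 0.2 gf 2.2
t 70.8 tcp [ 330.6 -300.1  329.8] F [ 0.8  0.5 -0.5] w 0.5 gf 0.0
side [366 181  22  18 205] [376.6 189.3]
side [314 191  35  25 261] [331.  201.2]
side [269 223  32  20 260] [284.7 232.7]
top [377 221  20  22 370] [386.  231.3]
top [253 226  20  23 380] [262.6 237.5]
top [304 230  41   9 201] [324.4 232.9]
```

View pics/z5.png

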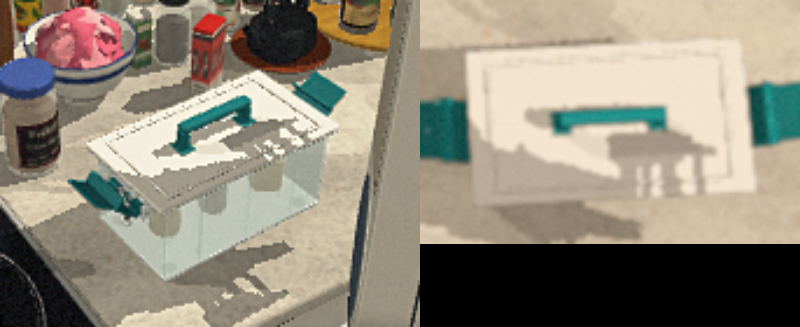

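The lid is seated, but both clips are still open because the push stopped on the first contact spike. I'll push again, slower and with a higher threshold.

```bash
python3 - <<'E'
from h import *
Q=qb(AX,B(0,100),214)
for sg in(1,-1):
    env.reach([*B(0,sg*210),300],Q); env.move_l([*B(0,sg*210),188],rate=130)
    for y in(190,175,160,152):
        r=env.move_l([*B(0,sg*y),188],rate=22,f_stop=25); s=env.read_state(); print(y,r,s["force"].round(1),s["tool_pos"].round(1))
        if r and y<170: break
    env.move_l([*B(0,sg*205),188],rate=100); env.move_l([*B(0,sg*205),300],rate=150)
env.reach([330,-300,330],Q); st()
for n in("side","top"):
    im=viewer.camera(n); cv2.imwrite(f"pics/raw_{n}6.png",im)
    for s,c,l in comps(mask(im,*TEAL)): print(n,s,c.round(1))
a=cv2.resize(cv2.imread("pics/raw_side6.png")[150:290,240:420],(420,327)); b=cv2.resize(cv2.imread("pics/raw_top6.png")[190:280,255:395],(380,244))
o=np.zeros((327,800,3),np.uint8); o[:,:420]=a; o[:244,420:]=b; cv2.imwrite("pics/z6.png",o)
E
```

```text
190 True [-1.5  8.3  1.8] [469.1 164.  188.8]
175 True [-2.5  8.4  2.2] [469.3 163.2 189.5]
160 True [-2.6  7.6  2.4] [469.5 162.3 190.3]
190 True [ 1.  -4.4  0.1] [ 494.2 -226.5  189.5]
175 True [ 0.5 -4.   0.4] [ 495.1 -225.   190.6]
160 True [ 0.6 -3.9  1.1] [ 496.  -223.4  191.8]
t 82.8 tcp [ 330.5 -300.1  329.7] F [0.9 0.6 0.4] w 0.3 gf 0.0
side [366 181  22  18 204] [376.7 189.1]
side [314 191  35  25 261] [331.  201.2]
side [269 223  32  20 257] [284.7 232.7]
top [377 221  20  22 374] [386.  231.3]
top [253 226  20  23 377] [262.7 237.4]
top [304 230  41   9 200] [324.4 232.9]
```

View pics/z6.png

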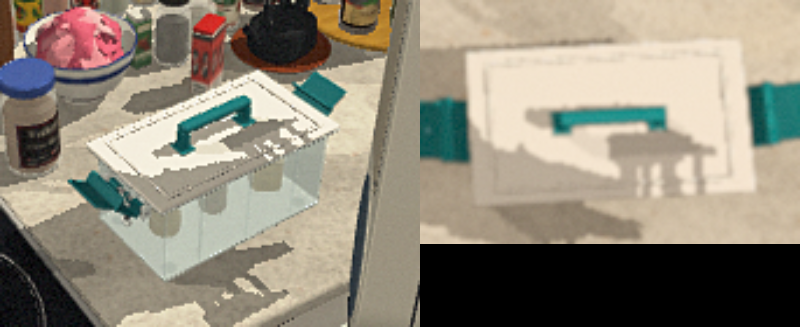

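Both clips are still open. A purely horizontal push self-locks by friction at the tab's edge, so I'll follow the edge's arc inward and up instead.

```bash
cat > clip.py <<'E'
from h import *
import h, sys
h.BC[:]=[481,-31.5]
Q=qb(AX,B(0,100),214)
for sg in(1,-1):
    env.reach([*B(0,sg*212),300],Q); env.move_l([*B(0,sg*212),188],rate=130)
    ph=np.linspace(1.08,0.27,9)
    for i,f in enumerate(ph):
        y=125+66.9*np.sin(f)+11.6-0.5-0.6*i; z=188+66.9*np.cos(f)-31.5
        r=env.move_l([*B(0,sg*y),z],rate=40,f_stop=30); s=env.read_state(); print(round(f,2),r,s["force"].round(1),s["tool_pos"].round(1))
        if r: break
    e=s["tool_pos"]; env.move_l([*B(0,sg*210),e[2]],rate=100); env.move_l([*B(0,sg*210),300],rate=150)
env.reach([330,-300,330],Q); st()
for n in("side","top"):
    im=viewer.camera(n); cv2.imwrite(f"pics/raw_{n}7.png",im)
    for s,c,l in comps(mask(im,*TEAL)): print(n,s,c.round(1))
a=cv2.resize(cv2.imread("pics/raw_side7.png")[150:290,240:420],(420,327)); b=cv2.resize(cv2.imread("pics/raw_top7.png")[190:280,255:395],(380,244))
o=np.zeros((327,800,3),np.uint8); o[:,:420]=a; o[:244,420:]=b; cv2.imwrite("pics/z7.png",o)
E
python3 clip.py
```

```text
1.08 False [-2.8 10.9  4.1] [469.2 164.3 188.9]
0.98 False [-4.  12.9  7.1] [469.5 160.5 195.1]
0.88 False [-3.5 13.8  9.7] [470.1 155.9 200.8]
0.78 False [-0.3  0.2  1.4] [470.  149.  204.6]
0.68 False [-0.5 -0.2  0.3] [470.  143.2 208.7]
0.57 False [0.2 1.1 0.7] [470.6 137.4 212.8]
0.47 False [-0.1 -0.3 -0. ] [471.  131.  216.2]
0.37 False [ 0.   0.2 -0.4] [471.4 124.2 219. ]
0.27 True [ 0.6 10.1 -1.9] [471.4 121.4 219.8]
1.08 False [-1.9 -8.9  2.4] [ 493.5 -227.2  189. ]
0.98 False [ -2.6 -10.7   4.2] [ 493.3 -223.5  195.2]
0.88 False [ -3.1 -10.5   5.5] [ 493.4 -219.   200.9]
0.78 False [ 0.3 -0.3  0.6] [ 492.4 -212.1  204.7]
0.68 False [-0.2 -0.2 -0.8] [ 491.7 -206.1  208.6]
0.57 False [ 0.3  0.5 -0.3] [ 491.5 -200.4  212.8]
0.47 False [-0.5  0.7 -1.1] [ 491.1 -193.9  216.2]
0.37 False [-0.8  0.2  0. ] [ 490.7 -187.1  218.9]
0.27 True [ 0.1 -8.6 -1.8] [ 490.6 -184.3  220.1]
t 98.1 tcp [ 330.5 -300.1  329.7] F [-0.1 -0.3  0. ] w 0.5 gf 0.0
side [359 175  20  21 221] [369.2 185.8]
side [314 191  35  25 258] [330.9 201.3]
side [283 211  19  30 276] [291.2 226.8]
top [373 220  11  23 196] [377.8 230.6]
top [270 225   8  23 146] [273.3 235.3]
top [304 230  41   9 199] [324.3 232.9]
```

View pics/z7.png

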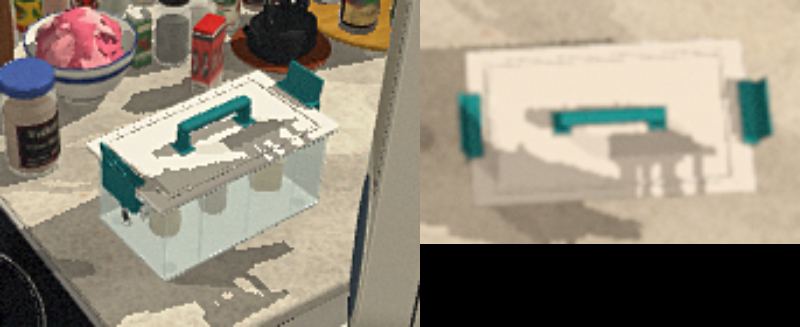

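Both clips are shut: their tab centroids match the starting picture within about 0.4 px. The lid's handle is within about 0.5 px of its start in the top view, and the jars are standing inside. I'll hand it in.

```bash
python3 -c "
from h import *
env.hold(0.5); print(workorder.sign_off())"
```

```text
the job is handed in; nothing more can be done
None
```

The job is handed in after about 99 s on the robot's clock: both jars left on the hob (mint and black) stand in the box beside the one already there, the lid is back on flat and both clips are shut; no verdict was returned, so this rests on the last pictures.

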